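# Clear an oversize bottle jamming a vial feed chute

## Task

The vial feed chute is jammed: a brown bottle that is too big for it lies lengthwise in the lane, its cap poked under the yellow height gate, and holds back the three vials behind it. Ease the bottle back up the lane until its cap is clear of the gate, then roll it up the clean-out ramp and over the crest so that it comes to rest in the reject trough, and let the vials roll down by themselves to the outlet stop. Push the bottle gently without throwing it, do not touch the vials, and leave the other things on the bench where they are.

Things in the scene. Friction and masses are not known exactly. Their poses are not given: they have to be found in the camera images.
- chute: Fixed sheet-metal feed chute, 236 x 340 mm. Origin on the bench under mid-lane; +y uphill along the lane; -x across it to ramp and trough. All of it slopes 9 deg, rising to +y. Slope coordinates in m: v = x across, u uphill from the outlet stop, w square to the lane floor: y = (u-.165)cos9 - w sin9, z = .0558 + (u-.165)sin9 + w cos9.
- stop (a point): Middle of the lane floor at the outlet stop (u=v=w=0), axes as the chute's. Lane: flat floor, v -.033 to .033, u 0 to .330, a 30 mm high wall at each end. Far wall (v .033 to .038) 30 mm high all along; near wall (v -.034 to -.039) the same, but only for u < .100 and u > .290. The gap between is the clean-out ramp.
- gate (a point): Lane floor under the middle of the height gate (v 0, u .096, w 0). The gate spans u .092 to .100: a grey post outside each wall, 60 mm high, with a yellow tongue (underside w .050, top .060) reaching inward to v = -.020 and +.020. The 40 mm gap between the tongues is open above: a fingertip can pass through it along the lane.
- crest (a point): Top of the clean-out ramp (v -.093, u .195, w .035); the crest runs along u. A 5 mm kerb at v -.033, then the ramp of slick white plastic rises at 27 deg from w .005 to w .035; beyond it falls at 35 deg to the trough. The bottle, best pushed parallel to the ramp, comes back if let go before the crest; past it, it rolls on into the trough by itself.
- trough (a point): On the trough floor (v -.160, u .195, w 0). Reject trough: rubber floor at w 0 from v -.143 to -.188, outer wall 45 mm high at v -.188, end walls at u .070 and .310.
- brown_bottle: Brown glass bottle, black cap, 126 mm long, 0.25 to 0.5 kg, lying along the lane. Origin: centre of its base; +z along the axis to the cap (down the lane at the start). Body radius 32 mm up to 86 mm from the base, then shoulder and neck. Centre of mass about 50 mm from the base. It stays where left on the lane floor. Pushed sideways at one point it turns; two spread fingertips on its body keep it straight.
- cap_end (a point): Centre of the end face of the bottle's cap, 126 mm from its base (cap radius 17 mm). At the start the bottle's shoulder is at the gate's tongues and the cap end about 25 mm beyond them down the lane; with the cap under the gate the bottle cannot be rolled out sideways. It has to go back about 35 mm to be clear.
- vial_a: Vial 64 mm long, 25 mm in diameter, black cap, lying across the lane, first in the queue, against the base of the bottle. Origin: centre of its base, +z along its axis to the cap. It rolls freely.
- vial_b: The second vial of the queue, red cap, otherwise the same.
- vial_c: The third vial of the queue, white cap, otherwise the same.
- calculator: Bystander: desk calculator, 125 x 70 x 15 mm, origin at the centre of its underside.
- tape: Bystander: roll of tape lying flat, 96 mm across, 25 mm high.
- timer: Bystander: small white timer, 66 x 62 x 21 mm.
- marker: Bystander: marker pen, 135 mm long, 17 mm thick.

How it is judged:
On the way:
1. the bottle has been moved back up the lane until its cap is clear of the height gate, still lying in the lane (y of brown_bottle in the frame of chute above 0.055 m and x of brown_bottle in the frame of chute above -0.045 m and z of brown_bottle in the frame of chute below 0.125 m), for 0.1 s.
At the end, for the whole second after the job is handed in: The bottle lies at rest in the reject trough, and all three vials lie at rest in the lane, rolled down to the outlet stop: the first against the stop and the others behind it (each within about 11 to 17 mm of its place) (x of brown_bottle in the frame of chute between -0.19 and -0.12 m and z of brown_bottle in the frame of chute below 0.14 m and linear speed of each of brown_bottle, vial_a, vial_b, vial_c below 0.03 m/s and y of vial_a in the frame of chute below -0.141 m and x of vial_a in the frame of chute between -0.045 and 0.045 m and z of each of vial_a, vial_b, vial_c in the frame of chute below 0.085 m and y of vial_b in the frame of chute below -0.114 m and x of vial_b in the frame of chute between -0.045 and 0.045 m and y of vial_c in the frame of chute below -0.086 m and x of vial_c in the frame of chute between -0.045 and 0.045 m); the robot touches nothing.
It fails at once if the bottle is pushed or struck harder than 40 N (contact force between any of the fingers, the arm and brown_bottle above 40 N).
It fails at once if the bottle is thrown (faster than 1.2 m/s) (linear speed of brown_bottle above 1.2 m/s).
It fails at once if the robot touches a vial with more than 1 N (contact force between any of the fingers, the arm and vial_a above 1 N or contact force between any of the fingers, the arm and vial_b above 1 N or contact force between any of the fingers, the arm and vial_c above 1 N).
It fails at once if a bystander is moved by more than 20 mm (distance of any of calculator, tape, timer, marker from where it was at the start of the episode above 0.02 m).
It also fails if it takes over 54 s, if anything falls off the work surface, if the arm or the gripper's body presses on something with over 40 N, if the wrist force passes 120 N, or if a joint passes its speed limit or range.

## Robot

A 7-joint arm with a two-finger parallel gripper is mounted at the origin on a cart in front of the work surface, level with it; the furniture and walls round the work are solid. World frame = base frame: x ahead of the robot, y to its left, z up, the work surface at z = 0. Lengths are in m, angles in rad, forces in N, time in s.
With the tool pointing down it reaches from about 0.35 to 0.9 m from the base axis. Payload 8.1 kg.
Tool frame: the origin (TCP) lies where the fingers leave the gripper's body, on its centre line; the fingertips stand 66 mm ahead of it and the grasp point (between the pads) lies 47 mm ahead of it (arm.tip_reach is the distance from the TCP to the fingertips, in m); z points along the fingers, y is the direction in which the jaws open and shut (so a half turn about z gives the same grasp; the last joint's range is limited). The gripper opens to 92 mm and grips with 3 to 60 N. Pads are 19 mm wide; open, the fingers measure 130 mm over their backs; the gripper's body (75 mm by 190 mm) begins 47 mm behind the grasp point.
Start: joints at [-1.213, 0.434, 0.025, 1.573, -0.012, 1.134, -0.075], TCP at [0.278, 0.56, 0.292] pointing down, gripper open.
Joint ranges: [-2.62, 2.62], [-0.44, 2.09], [-1.27, 1.32], [0.08, 2.57], [-1.32, 4.46], [0.12, 2], [-2.74, 2.74]. Speed limits (rad/s): [2.22, 2.22, 3.01, 3.01, 3.14, 3.14, 3.14].

## Interface

Orientations are given as a rotation vector (axis times angle).
In Python, from cell import arm gives the robot as it stands.
- The arm moves only by the tool carry_out, never from a script. Its argument "plan" is a list of rows, each a list of 5 numbers: the shift along the world's x, y, z in cm, then the turn about the world's z in rad, then the finger opening in cm, from 0 to 9.18. In form: [[tx, ty, tz, spin, fingers], ...]. A call has 1 to 20 rows; each row is the pose to reach, as a shift and turn from the pose measured when the call began; what a row does not reach only later rows make up. A row lasts 1/10 s, in which the tool goes at most 50 mm and 8.59 degrees, less where a joint would pass 70% of its speed; a pose out of reach is approached as far as the arm can. A call with a gripper value outside its range is refused whole. The fingers move at their own pace and stop on an object; "squeeze" is the grip in N (left out, the last holds). Time passes only in rows, so rows that repeat a pose let the fingers close. It gives the time, the measured TCP pose, the force and the opening at its end, in the units of the state.
- arm.observe(): the state, without advancing time (a new reading comes with each control period).
- arm.get_image(name): name is "scene" or "top"; returns (picture, depth): 384x512x3 uint8, red, green, blue; 384x512 float32, m along the optical axis (not along the pixel's ray), 0 where there is no reading.
- arm.get_calibration(name): a dict with "intrinsics" (3x3 intrinsics, pixels), "rvec" (rotation vector, rad) and "tvec" (3), from world to camera coordinates, as OpenCV has them. Camera axes: x right, y down, z forward; pixel columns grow to the right and rows downward; lengths in m; the calibration is good to about 2 mm. A picture is of the moment at which its call begins. get_calibration takes no time and is no camera call.
- arm.sign_off(): hands the job in, once; it reports no verdict.
The state is a dict: "clock": time; "joints": joint angles; "dq": joint speeds; "joint_efforts": joint torques, N m; "position": TCP position; "ee_rot": TCP orientation; "force": force on the tool from outside, world axes, zero at the start; "ft_torque": the same for the moment, N m; "width": opening from 0.0 (shut) to 1.0 (fully open).
Only numpy, scipy, OpenCV 4.12 (cv2) and the standard library are available. Lean on these libraries where they do the work, as an engineer would, in place of code of your own. Each camera call takes 0.05 s, during which the arm holds its last target. There are 200 camera calls.

## Working session

There is one attempt and no reset: what is moved stays moved. The work goes in short steps, Python scripts to look and compute and a tool call to move; the robot and the scene stay as the last step left them, time stands still between calls to the robot, and variables do not carry over. Pictures are saved under pics/ and viewed, about 8 in all and at most 12, crops included, and the job is handed in when it is done.

Besides the shell and the picture viewer there is one more tool, called after ">>>" as name(argument=value, ...), one argument or row to a line, values as JSON. carry_out: Moves the arm, as the interface text tells. Its arguments: {"type":"object","properties":{"plan":{"type":"array"},"squeeze":{"type":"number"}},"required":["plan"]}

```bash
ls; mkdir -p pics
python3 - <<'E'
from cell import arm
import cv2
for n in("scene","top"):
    p,d=arm.get_image(n); cv2.imwrite(f"pics/{n}0.png",p[:,:,::-1])
    import numpy as np; np.savez(f"{n}0.npz",p=p,d=d)
    c=arm.get_calibration(n); print(n,c)
s=arm.observe();print(s, arm.tip_reach)
E
```

```text
pics
scene {'intrinsics': array([[441.51742177,   0.        , 248.21823723],
       [  0.        , 441.51742177, 189.08468148],
       [  0.        ,   0.        ,   1.        ]]), 'rvec': array([ 2.03967979, -0.93203443,  0.50091977]), 'tvec': array([-0.31874622,  0.26077014,  1.45394622])}
top {'intrinsics': array([[424.93601719,   0.        , 260.07966051],
       [  0.        , 424.93601719, 192.55347167],
       [  0.        ,   0.        ,   1.        ]]), 'rvec': array([ 2.17328666, -2.17865016,  0.08696386]), 'tvec': array([-0.02871235,  0.47948074,  1.3514217 ])}
{'clock': 0.1, 'joints': array([-1.2125738 ,  0.43512364,  0.02500416,  1.57398505, -0.01160123,
        1.13403166, -0.07514202]), 'dq': array([-2.41762431e-04, -1.24205385e-03,  4.53864747e-05, -2.69221228e-03,
       -8.43090598e-04,  1.96686744e-03,  1.81173536e-03]), 'joint_efforts': array([ 2.46219606e-03, -6.69122672e+01,  9.87333991e-01, -3.15142179e+01,
       -6.05347333e-02,  3.74128867e-02,  3.26076292e-05]), 'position': array([0.27781993, 0.55944875, 0.29155033]), 'ee_rot': array([-7.17641599e-01, -3.05833880e+00,  2.18408440e-03]), 'force': array([ 0.30152172,  0.09770904, -0.35589921]), 'ft_torque': array([ 0.00186972, -0.01125332,  0.04601046]), 'width': 0.9957660790256236} 0.0655
```

View pics/scene0.png

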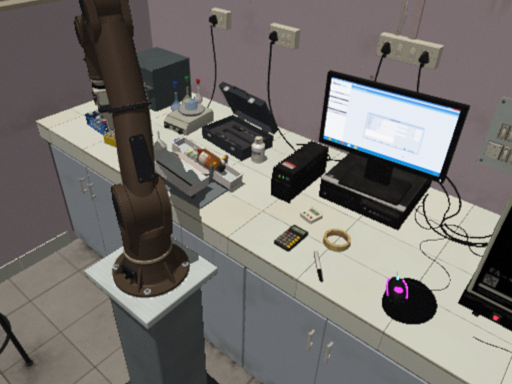

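View pics/top0.png

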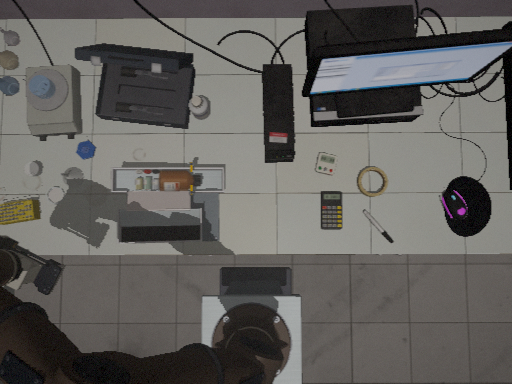

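The chute lies at top-view pixels x 113–225, y 165–242. Uphill is image left (world +y), and the trough is on the robot's side. The bottle is at about (175,180), the gate at about (192,178), and the bystanders are well off to the right.

```bash
cat > h.py <<'E'
import numpy as np, cv2
from cell import arm
def grab(n,tag):
    p,d=arm.get_image(n); np.savez(f"{n}{tag}.npz",p=p,d=d); return p,d
def cloud(n,d):
    c=arm.get_calibration(n);K=c["intrinsics"];R,_=cv2.Rodrigues(c["rvec"])
    v,u=np.mgrid[:d.shape[0],:d.shape[1]]
    P=np.stack([(u-K[0,2])/K[0,0]*d,(v-K[1,2])/K[1,1]*d,d],-1)
    return (P-np.ravel(c["tvec"]))@R
E
python3 - <<'E'
from h import *
z=np.load("top0.npz");W=cloud("top",z["d"])
im=z["p"][155:250,105:233,::-1]
cv2.imwrite("pics/crop1.png",cv2.resize(im,None,fx=6,fy=6,interpolation=cv2.INTER_CUBIC))
np.set_printoptions(precision=3,suppress=True,linewidth=250)
print("z(mm) rows 160-244 step4, cols 108-230 step 5")
print((W[160:246:4,108:232:6,2]*1000).astype(int))
print("x",W[160:246:4,170,0]);print("y",W[180,108:232:6,1])
E
```

```text
z(mm) rows 160-244 step4, cols 108-230 step 5
[[ -11   -5   -1    2    0    1    0    0   -6   -1    0    0    0    2    2   -3   -1    2    0    1    8]
 [   1    0   -1    0    3    0    0    1    4    2   -3    2   -1   -4  109    0   -6    2    2   -1   -4]
 [  -1  110  107  107  102   98   96   93   92   88   86   86   84   82  101   75   75   66   63   64   -4]
 [   0   99   82   75   74   91   82   83   82  112  108  108  103  102   48   39   38   34   35   51   -3]
 [   2   96   78   82   73   71 1386   64   61  119 1386  118  114  108   88   88   41   34   34   44    0]
 [   3   98   79   81   73   94   92   81   89  122  121  113  111  108   93   90   40   39   32   44    1]
 [   4   96   79   75   77   95   90   84   86  117  113  119  107  107   88   85   32   35   34   40    1]
 [   0   92   76   79   71   97   86   82   84  113  112  106  101   94  100   39   42   34   31   35   -2]
 [   3   99   93   87   84   76   73   70   71   64   62   60   57   54  107   57   55   49   47   43    0]
 [   0    0    0    1   86   86   83   76   75   76   72   69   68   59    8    6 
[... 888 characters left out ...]
]
 [  -1   -4  107   77   72   66   68   67   65   63   61   54   53   50   42 1386    6    9   10    0   -5]
 [  -3   -1   97   74   76   73   71   68   62   58   54   57   55   45   50   43    5    8    7    0    1]
 [  -5    0   93   77   76   67   69   65   61   58   59   61   77   93   92   90   10    9    5   -3    0]
 [   0   -1    5    2   -1   -6   -1    0   -2    0    0    3   -2    0    3    0    6    0   -3    0   -1]]
x [0.59  0.577 0.551 0.535 0.521 0.509 0.498 0.487 0.478 0.465 0.452 0.44  0.427 0.415 0.403 0.391 0.378 0.366 0.354 0.341 0.329 0.314]
y [0.469 0.416 0.404 0.385 0.369 0.344 0.326 0.31  0.29  0.264 0.246 0.229 0.212 0.194 0.178 0.16  0.149 0.13  0.111 0.091 0.075]
```

View pics/crop1.png

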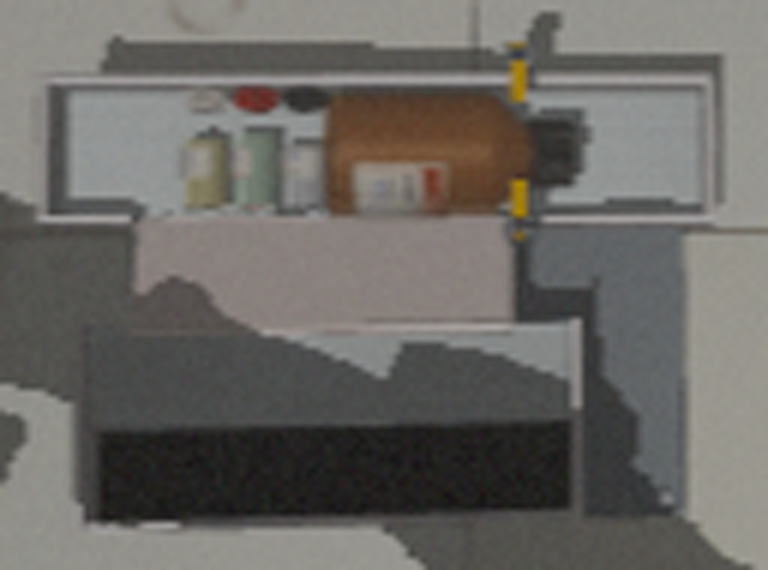

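```bash
cat >> h.py <<'E'
from scipy.optimize import least_squares
c9,s9=np.cos(np.radians(9)),np.sin(np.radians(9))
def loc(v,u,w): return np.array([v,(u-.165)*c9-w*s9,.0558+(u-.165)*s9+w*c9])
def ray(n,px,z):
    c=arm.get_calibration(n);K=c["intrinsics"];R,_=cv2.Rodrigues(c["rvec"]);t=np.ravel(c["tvec"])
    o=-R.T@t; d=R.T@np.linalg.inv(K)@np.array([px[0],px[1],1.]); return o+d*(z-o[2])/d[2]
def proj(n,P):
    c=arm.get_calibration(n)
    return cv2.projectPoints(np.atleast_2d(P).astype(float),c["rvec"],c["tvec"],c["intrinsics"],None)[0][:,0]
E
python3 - <<'E'
from h import *
np.set_printoptions(precision=4,suppress=True)
# crop px, (v,u,w) with None = unknown
obs=[((518,80),(.030,.096,.06)),((518,198),(-.029,.096,.06)),
((300,78),(.0355,None,.03)),((650,78),(.0355,None,.03)),((100,78),(.0355,None,.03)),
((90,218),(-.0365,None,.03)),((640,218),(-.0365,None,.03)),
((300,328),(-.093,None,.035)),((550,322),(-.093,None,.035)),
((713,140),(None,-.0025,.03)),((47,140),(None,.3325,.03))]
def res(p):
    r=[]
    for (a,b),(v,u,w) in obs:
        px=((a+.5)/6-.5+105,(b+.5)/6-.5+155)
        uu=u if u is not None else .335-(a-47)/666*.335
        q=ray("top",px,loc(0,uu,w)[2])[:2]-p[:2]
        ca,sa=np.cos(p[2]),np.sin(p[2]); l=np.array([ca*q[0]+sa*q[1],-sa*q[0]+ca*q[1]])
        if v is not None:r.append(l[0]-v)
        if u is not None:r.append(l[1]-loc(0,u,w)[1])
    return r
s=least_squares(res,[.5,.27,0],loss="soft_l1",f_scale=.003);print(s.x);print(np.array(res(s.x))*1000)
E
```

```text
[0.5165 0.2564 0.0169]
[ 0.3841  0.8518 -0.8137  1.1748 -0.0827  0.3954 -0.4218  0.3478 -1.1368
 -0.1008  1.485  -1.2073 -0.8226]
```

```bash
cat >> h.py <<'E'
CH=np.array([.5165,.2564,.0169])
def tolocal(P):
    P=np.asarray(P,float);q=P[...,:2]-CH[:2];c,s=np.cos(CH[2]),np.sin(CH[2])
    return np.stack([c*q[...,0]+s*q[...,1],-s*q[...,0]+c*q[...,1],P[...,2]],-1)
def toworld(l):
    c,s=np.cos(CH[2]),np.sin(CH[2]);return np.array([CH[0]+c*l[0]-s*l[1],CH[1]+s*l[0]+c*l[1],l[2]])
def vuw(P):
    l=tolocal(P);y,z=l[...,1],l[...,2]-.0558
    return np.stack([l[...,0],.165+y*c9+z*s9,-y*s9+z*c9],-1)
def crop(a,b): return ((a+.5)/6-.5+105,(b+.5)/6-.5+155)
E
python3 - <<'E'
from h import *
np.set_printoptions(precision=4,suppress=True)
def at(a,b,w):  # ray hit at slope height w
    z=.06
    for _ in range(8):
        P=ray("top",crop(a,b),z);t=vuw(P);z=loc(t[0],t[1],w)[2]
    return t
print("cap end",at(588,150,.045),at(588,150,.032)); print("base",at(328,150,.064),at(328,150,.05))
print("cap sides",at(565,112,.032),at(565,186,.032)); print("body sides",at(400,93,.04),at(400,214,.04))
print("vial c far edge",at(185,170,.0125))
l=np.array([0,-.133,.1287]);g=toworld(l);s=arm.observe()
print(g,(g-s["position"])*100)
E
```

```text
cap end [-0.0037  0.0616  0.045 ] [-0.0022  0.0614  0.032 ]
base [-0.0057  0.1907  0.064 ] [-0.0041  0.1918  0.05  ]
cap sides [0.0177 0.0731 0.032 ] [-0.0209  0.0733  0.032 ]
body sides [0.0264 0.1567 0.04  ] [-0.0358  0.1568  0.04  ]
vial c far edge [-0.01    0.2666  0.0125]
[0.5187 0.1234 0.1287] [ 24.0928 -43.603  -16.285 ]
```

>>> carry_out(
  plan=[
    [3,-5,0,0.1,0],
    [6,-9,0,0.2,0],
    [9,-13,0,0.3,0],
    [12,-18,0,0.4,0],
    [15,-23,0,0.48,0],
    [18,-28,0,0.48,0],
    [21,-34,0,0.48,0],
    [23,-39,0,0.48,0],
    [24,-43.9,0,0.48,0],
    [24,-43.9,0,0.48,0],
    [24,-43.9,0,0.48,0],
    [24,-43.9,-3,0.48,0],
    [24,-43.9,-6,0.48,0],
    [24,-43.9,-6,0.48,0],
    [24,-43.9,-6,0.48,0],
    [24,-43.9,-6,0.48,0],
  ],
)

```text
clock: 1.7
position: [0.5185, 0.1209, 0.2329]
ee_rot: [-0.031, 3.14, -0.001]
force: [1.5, 0.4, 0.1]
width: 0.004
```

```bash
cat > st.py <<'E'
from h import *
np.set_printoptions(precision=4,suppress=True)
s=arm.observe();R=cv2.Rodrigues(s["ee_rot"])[0]
tip=s["position"]+R[:,2]*arm.tip_reach
print(s["clock"],s["position"],"w",s["width"],"F",s["force"],"jawang",np.arctan2(R[1,1],R[0,1])-np.pi/2-CH[2],"z",R[:,2],"tip vuw",vuw(tip),"tip chute",tolocal(tip))
E
python3 st.py
python3 - <<'E'
from h import *
p,d=grab("top",1);cv2.imwrite("pics/crop2.png",cv2.resize(p[140:240,105:233,::-1],None,fx=6,fy=6,interpolation=cv2.INTER_CUBIC))
E
```

```text
1.7 [0.5185 0.1209 0.2329] w 0.003726018395036348 F [1.4858 0.4005 0.1   ] jawang 0.002559715873106244 z [ 0.0019 -0.0008 -1.    ] tip vuw [-0.0002  0.0486  0.1314] tip chute [-0.0002 -0.1355  0.1674]
```

View pics/crop2.png

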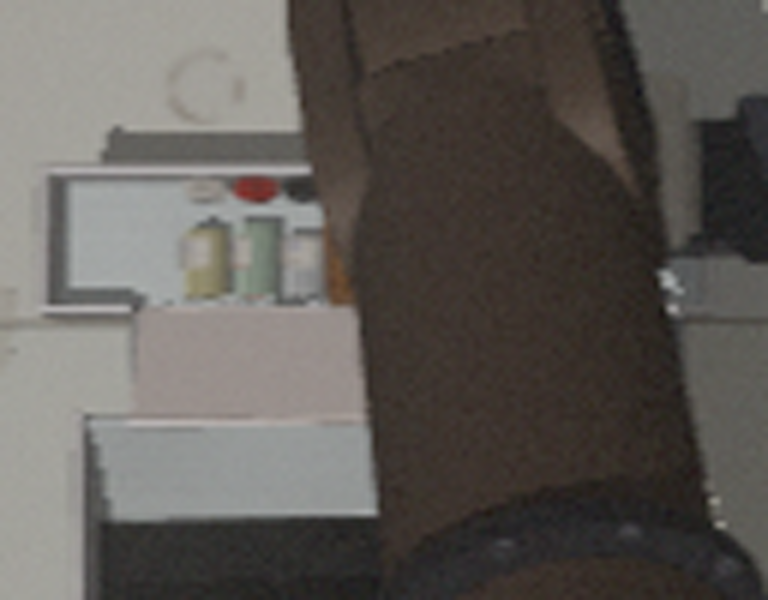

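>>> carry_out(
  plan=[
    [-0.1,0,-3,0,0],
    [-0.1,0,-6,0,0],
    [-0.1,0,-8,0,0],
    [-0.1,0,-9.5,0,0],
    [-0.1,0,-10.3,0,0],
    [-0.1,0,-10.3,0,0],
    [-0.1,0,-10.3,0,0],
  ],
)

```text
clock: 2.45
position: [0.5182, 0.1212, 0.131]
ee_rot: [-0.031, 3.138, -0.0]
force: [0.1, 0.5, 0.7]
width: 0.002
```

```bash
python3 st.py
python3 - <<'E'
from h import *
p,d=grab("scene",2);cv2.imwrite("pics/s2.png",cv2.resize(p[110:220,130:260,::-1],None,fx=6,fy=5.4,interpolation=cv2.INTER_CUBIC))
E
```

```text
2.45 [0.5182 0.1212 0.131 ] w 0.0023185997961919997 F [0.0914 0.4956 0.7107] jawang 0.0025850170086118285 z [ 0.0036 -0.0002 -1.    ] tip vuw [-0.0004  0.0329  0.0307] tip chute [-0.0004 -0.1353  0.0655]
```

View pics/s2.png

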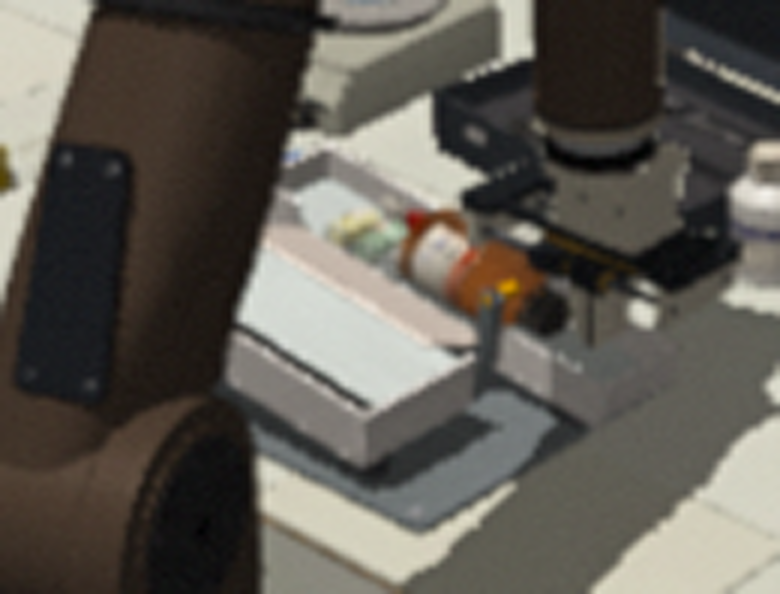

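The fingers stand in the lane just downhill of the cap, with the gripper body clear above the bottle. Next I push uphill slowly.

>>> carry_out(
  plan=[
    [0,0.4,0.06,0,0],
    [0,0.8,0.13,0,0],
    [0,1.1,0.17,0,0],
    [0,1.4,0.22,0,0],
    [0,1.7,0.27,0,0],
    [0,2.0,0.32,0,0],
    [0,2.3,0.36,0,0],
    [-0.05,2.6,0.41,0,0],
    [-0.05,2.9,0.46,0,0],
  ],
)

```text
clock: 3.4
position: [0.5177, 0.1501, 0.1357]
ee_rot: [-0.03, 3.138, -0.001]
force: [0.3, -4.0, 2.1]
width: 0.001
```

Contact at about 4 N. I'll continue.

>>> carry_out(
  plan=[
    [0,0.3,0.05,0,0],
    [0,0.6,0.1,0,0],
    [0,0.9,0.14,0,0],
    [0,1.2,0.19,0,0],
    [0,1.5,0.24,0,0],
    [0,1.8,0.29,0,0],
    [-0.05,2.1,0.33,0,0],
    [-0.05,2.4,0.38,0,0],
    [-0.05,2.6,0.41,0,0],
    [-0.05,2.8,0.44,0,0],
    [-0.05,2.8,0.44,0,0],
  ],
)

```text
clock: 4.5
position: [0.5172, 0.1786, 0.1402]
ee_rot: [-0.031, 3.137, -0.0]
force: [0.4, -2.1, 1.8]
width: 0.004
```

```bash
python3 st.py
python3 - <<'E'
from h import *
p,d=grab("scene",3);cv2.imwrite("pics/s3.png",cv2.resize(p[110:220,130:260,::-1],None,fx=6,fy=5.4,interpolation=cv2.INTER_CUBIC))
E
```

```text
4.5 [0.5172 0.1786 0.1402] w 0.0037201648981229577 F [ 0.3612 -2.1345  1.7998] jawang 0.002747829353481862 z [ 0.004 -0.    -1.   ] tip vuw [-0.0004  0.0911  0.0308] tip chute [-0.0004 -0.0778  0.0747]
```

View pics/s3.png

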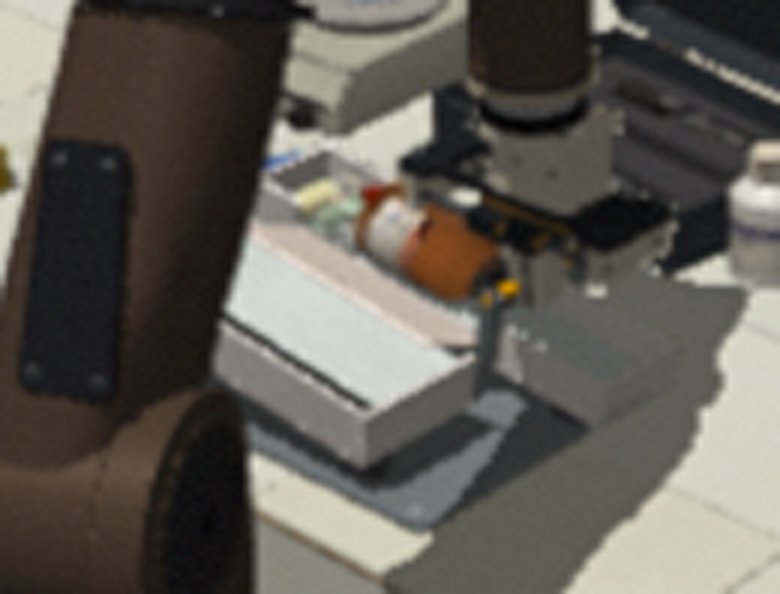

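Bottle is back: cap end about u = .112, uphill of the yellow tongue at (505,290), with the vials behind it. Next I retreat and go round to the far side with the fingers spread about 36 mm.

>>> carry_out(
  plan=[
    [0,-0.5,0,0,0],
    [0,-1,0,0,0],
    [0,-1,2,0,0],
    [0,-1,5,0,0],
    [0,-1,8,0,0],
    [0,-1,10,0,3.6],
    [3,1,10,0,3.6],
    [6,4,10,0,3.6],
    [6,7,10,0,3.6],
    [6,9.8,10,0,3.6],
    [6,9.8,10,0,3.6],
    [6,9.8,8,0,3.6],
    [6,9.8,6,0,3.6],
    [6,9.8,6,0,3.6],
    [6,9.8,6,0,3.6],
  ],
)

```text
clock: 6.05
position: [0.5772, 0.2759, 0.2003]
ee_rot: [-0.03, 3.138, -0.0]
force: [0.7, 1.4, 0.6]
width: 0.394
```

```bash
python3 st.py
python3 - <<'E'
from h import *
p,d=grab("top",4);cv2.imwrite("pics/t4.png",cv2.resize(p[140:240,105:233,::-1],None,fx=6,fy=6,interpolation=cv2.INTER_CUBIC))
E
```

```text
6.05 [0.5772 0.2759 0.2003] w 0.3942648089970726 F [0.712  1.4199 0.563 ] jawang 0.0021030975204766877 z [ 0.0035 -0.0002 -1.    ] tip vuw [0.0613 0.1956 0.0752] tip chute [0.0613 0.0185 0.1348]
```

View pics/t4.png

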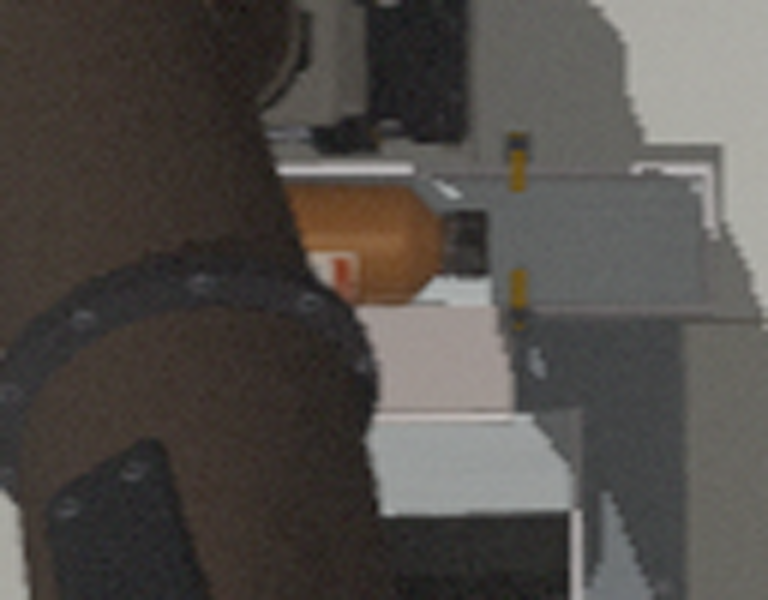

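The cap end (488,243) is about 10 mm uphill of the tongues (508–527), and the bottle lies straight in the lane. Descending beside it.

>>> carry_out(
  plan=[
    [0,0,-1.5,0,3.6],
    [0,0,-3,0,3.6],
    [0,0,-3.75,0,3.6],
    [0,0,-3.75,0,3.6],
    [-0.5,0,-3.75,0,3.6],
    [-1,0,-3.75,0,3.6],
    [-1.3,0,-3.75,0,3.6],
    [-1.6,0,-3.75,0,3.6],
    [-1.9,0,-3.75,0,3.6],
    [-2.2,0,-3.75,0,3.6],
    [-2.4,0,-3.75,0,3.6],
  ],
)

```text
clock: 7.2
position: [0.5535, 0.2763, 0.1637]
ee_rot: [-0.03, 3.136, 0.001]
force: [1.6, 0.6, 1.0]
width: 0.394
```

```bash
python3 st.py
```

```text
7.2 [0.5535 0.2763 0.1637] w 0.393818995673627 F [1.6218 0.5621 1.0402] jawang 0.002138750639089443 z [ 0.005   0.0007 -1.    ] tip vuw [0.0376 0.1907 0.0388] tip chute [0.0376 0.0193 0.0982]
```

>>> carry_out(
  plan=[
    [-0.3,0,0,0,3.6],
    [-0.6,0,0,0,3.6],
    [-0.9,0,0,0,3.6],
    [-1.2,0,0,0,3.6],
    [-1.5,0,0,0,3.6],
    [-1.8,0,0,0,3.6],
    [-2.1,0,0,0,3.6],
    [-2.4,0,0.05,0,3.6],
    [-2.7,0,0.2,0,3.6],
    [-3.0,-0.05,0.35,0,3.6],
  ],
)

```text
clock: 8.2
position: [0.5238, 0.2758, 0.1676]
ee_rot: [-0.03, 3.135, 0.001]
force: [4.2, -1.2, 2.1]
width: 0.39
```

```bash
python3 st.py
python3 - <<'E'
from h import *
p,d=grab("scene",5);cv2.imwrite("pics/s5.png",cv2.resize(p[110:220,130:260,::-1],None,fx=6,fy=5.4,interpolation=cv2.INTER_CUBIC))
E
```

```text
8.2 [0.5238 0.2758 0.1676] w 0.3896221415765719 F [ 4.2293 -1.2174  2.1251] jawang 0.002065980987552868 z [ 0.0063  0.0009 -1.    ] tip vuw [0.0081 0.1913 0.0427] tip chute [0.0081 0.0193 0.1021]
```

View pics/s5.png

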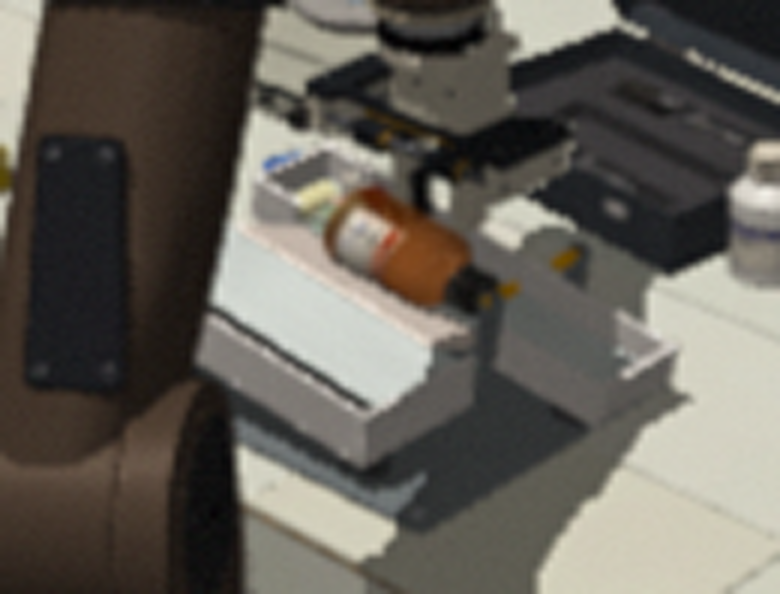

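The bottle is straight on the lower ramp, with its cap (470,290) level with the post and just uphill of it. Push force is about 4 N. Continuing parallel to the ramp.

>>> carry_out(
  plan=[
    [-0.3,0,0.12,0,3.6],
    [-0.6,0,0.25,0,3.6],
    [-0.9,0,0.4,0,3.6],
    [-1.2,0,0.55,0,3.6],
    [-1.5,0,0.7,0,3.6],
    [-1.8,0,0.85,0,3.6],
    [-2.1,0,1.0,0,3.6],
    [-2.4,0,1.15,0,3.6],
    [-2.7,-0.05,1.3,0,3.6],
    [-3.0,-0.05,1.45,0,3.6],
  ],
)

```text
clock: 9.25
position: [0.4929, 0.2752, 0.1823]
ee_rot: [-0.03, 3.136, 0.001]
force: [4.2, -0.3, 1.9]
width: 0.393
```

```bash
python3 st.py
python3 - <<'E'
from h import *
p,d=grab("scene",6);cv2.imwrite("pics/s6.png",cv2.resize(p[110:220,130:260,::-1],None,fx=6,fy=5.4,interpolation=cv2.INTER_CUBIC))
E
```

```text
9.25 [0.4929 0.2752 0.1823] w 0.3930572795137051 F [ 4.1871 -0.3189  1.9101] jawang 0.00222001626078297 z [ 0.0055  0.0008 -1.    ] tip vuw [-0.0229  0.1935  0.0573] tip chute [-0.0229  0.0192  0.1168]
```

View pics/s6.png

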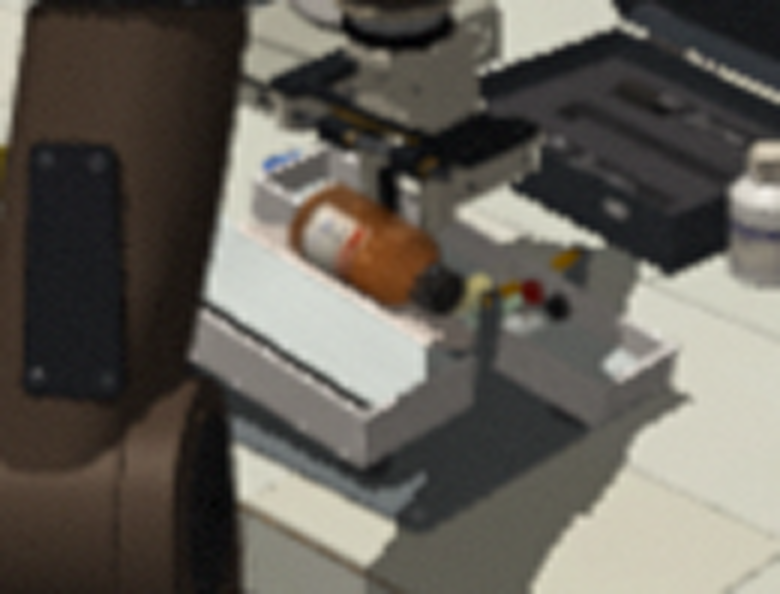

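The vials have been released and are rolling under the gate (470–560,300). The bottle is high on the ramp and straight. Going over the crest now.

>>> carry_out(
  plan=[
    [-0.3,0,0.15,0,3.6],
    [-0.6,0,0.3,0,3.6],
    [-0.9,0,0.45,0,3.6],
    [-1.2,0,0.6,0,3.6],
    [-1.5,0,0.75,0,3.6],
    [-1.8,0,0.9,0,3.6],
    [-2.1,-0.05,1.05,0,3.6],
    [-2.3,-0.05,1.15,0,3.6],
    [-2.5,-0.05,1.25,0,3.6],
    [-2.7,-0.05,1.35,0,3.6],
    [-2.9,-0.05,1.45,0,3.6],
    [-3.1,-0.05,1.5,0,3.6],
    [-3.3,-0.05,1.5,0,3.6],
    [-3.5,-0.05,1.5,0,3.6],
  ],
)

```text
clock: 10.7
position: [0.4572, 0.2748, 0.1974]
ee_rot: [-0.031, 3.137, 0.001]
force: [0.1, 1.5, -0.9]
width: 0.393
```

```bash
python3 st.py
python3 - <<'E'
from h import *
p,d=grab("scene",7);cv2.imwrite("pics/s7.png",cv2.resize(p[110:220,130:260,::-1],None,fx=6,fy=5.4,interpolation=cv2.INTER_CUBIC))
E
```

```text
10.7 [0.4572 0.2748 0.1974] w 0.3934804052894291 F [ 0.1424  1.5137 -0.9162] jawang 0.00257155122901645 z [ 0.0049  0.0008 -1.    ] tip vuw [-0.0587  0.1961  0.0721] tip chute [-0.0587  0.0194  0.1319]
```

View pics/s7.png

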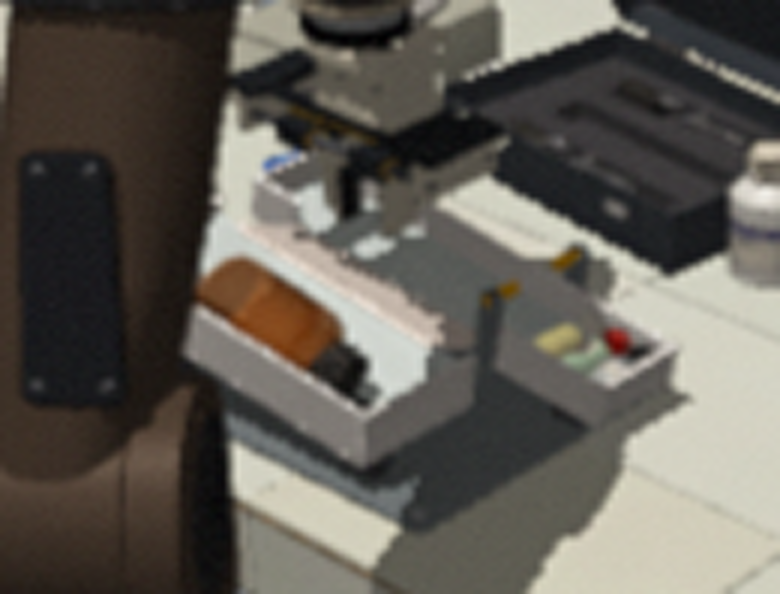

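The bottle (280,310) lies in the trough, and the three vials (550–650,350) are at the outlet stop. I'll lift clear to get a view of it all.

>>> carry_out(
  plan=[
    [0,0,3,0,3.6],
    [0,0,7,0,3.6],
    [0,0,11,0,3.6],
    [0,5,13,0,3.6],
    [0,10,13,0,3.6],
    [-2,15,13,0,3.6],
    [-5,20,13,0,3.6],
    [-9,24,13,0,3.6],
    [-13,27,13,0,3.6],
    [-15,28,13,0,3.6],
    [-15,28,13,0,3.6],
    [-15,28,13,0,3.6],
    [-15,28,13,0,3.6],
    [-15,28,13,0,3.6],
  ],
)

```text
clock: 12.15
position: [0.3085, 0.5538, 0.3274]
ee_rot: [-0.027, 3.136, 0.0]
force: [0.3, -0.3, 1.0]
width: 0.393
```

```bash
python3 st.py
python3 - <<'E'
from h import *
p,d=grab("top",8);cv2.imwrite("pics/t8.png",cv2.resize(p[150:250,105:233,::-1],None,fx=6,fy=6,interpolation=cv2.INTER_CUBIC))
a=np.load("top0.npz")["p"][140:245,310:405].astype(int);b=p[140:245,310:405].astype(int)
print("bystander diff px",(np.abs(a-b).max(-1)>60).sum())
E
```

```text
12.15 [0.3085 0.5538 0.3274] w 0.3925513876750865 F [ 0.3033 -0.3411  1.0253] jawang 0.0001063187302873525 z [ 0.0053  0.0003 -1.    ] tip vuw [-0.2026  0.4944  0.1565] tip chute [-0.2026  0.3008  0.2619]
bystander diff px 0
```

View pics/t8.png

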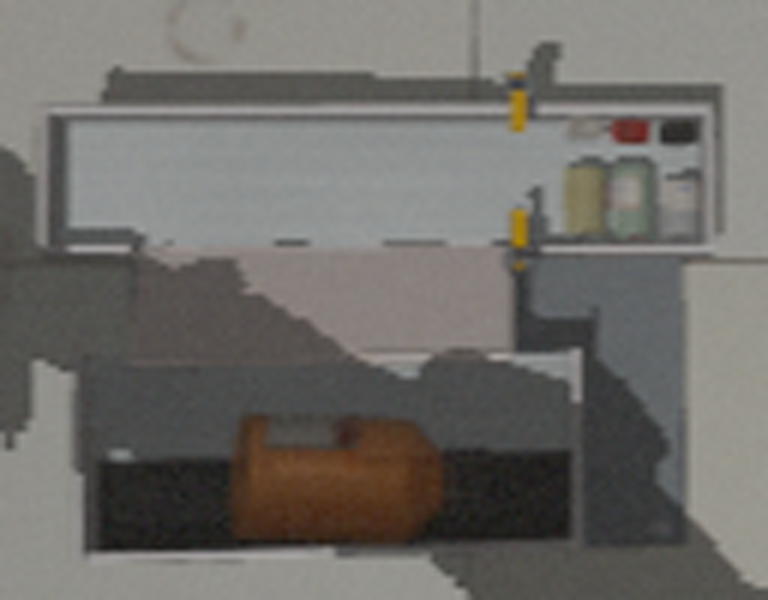

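The bottle lies straight in the trough, and the three vials are square against the stop in order (680, 631 and 586). I'll check they are at rest, then hand in.

>>> carry_out(
  plan=[
    [0,0,0,0,3.6],
    [0,0,0,0,3.6],
    [0,0,0,0,3.6],
    [0,0,0,0,3.6],
    [0,0,0,0,3.6],
    [0,0,0,0,3.6],
  ],
)

```text
clock: 12.8
position: [0.3083, 0.5539, 0.3274]
ee_rot: [-0.027, 3.136, 0.001]
force: [-0.6, 0.3, -0.3]
width: 0.394
```

Run:
```python
from h import *
p,d=grab("top",9);a=np.load("top8.npz")["p"].astype(int)[160:245,115:230]
print("moved px",(np.abs(a-p[160:245,115:230].astype(int)).max(-1)>50).sum(), arm.observe()["clock"])
print(arm.sign_off())
```

```text
moved px 0 12.85
the job is handed in; nothing more can be done
None
```

The jam is cleared: the bottle is in the reject trough and all three vials are at the outlet stop. I handed the job in at 12.85 s on the robot's clock.

- **Bottle:** I pushed it about 50 mm back up the lane with closed fingertips passed between the gate's tongues, until the cap was clear. I then rolled it over the crest with two spread fingertips. The tool-force readings at the end of each move were 4 to 5 N.
- **Final check:** The top view shows the bottle lying straight in the trough, and the vials square at the stop in the order black, red, white.
- **At rest:** Two pictures about 0.7 s apart showed no moved pixels around the chute.
- **Bystanders:** The area with the calculator, tape, timer and marker was unchanged from the start.

No check failed or disagreed. I judged the final places by eye rather than measuring them against the limits. I did not measure the bottle's speed, contact with the vials or the peak force between readings.

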